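Break open the sealed desiccator and hold its lid ajar

ROBOT

A 7-joint arm with a two-finger parallel gripper is mounted at the origin on a cart in front of the work surface, level with it; the furniture and walls round the work are solid. World frame = base frame: x ahead of the robot, y to its left, z up, the work surface at z = 0. Lengths are in m, angles in rad, forces in N, time in s.
With the tool pointing down it reaches from about 0.35 to 0.9 m from the base axis. Payload 8.1 kg.
Tool frame: the origin (TCP) lies at the very end of the fingers, on their centre line; the grasp point (between the pads) lies 19 mm behind it; x points along the fingers, y is the direction in which the jaws open and shut, and the axes are right-handed (so a half turn about x gives the same grasp; the last joint's range is limited). The gripper opens to 92 mm and grips with 3 to 60 N. Pads are 19 mm wide; open, the fingers measure 130 mm over their backs; the gripper's body (75 mm by 190 mm) begins 47 mm behind the grasp point.
Start: joints at [1.031, 0.434, 0.025, 1.573, -0.012, 1.134, -0.075], TCP at [0.264, -0.566, 0.197] pointing down, gripper open.
Joint ranges: [-2.62, 2.62], [-0.44, 2.09], [-1.27, 1.32], [0.08, 2.57], [-1.32, 4.46], [0.12, 2], [-2.74, 2.74]. Speed limits (rad/s): [2.22, 2.22, 3.01, 3.01, 3.14, 3.14, 3.14].

INTERFACE

Orientations are given as a rotation vector (axis times angle).
In Python, from cell import arm gives the robot as it stands.
- The arm moves only by the tool servo_tool, never from a script. Its argument "plan" is a list of rows, each a list of 2 entries, a list of its own where there are three numbers: the shift along the world's x, y, z in cm, then the turn, a rotation vector about the world's x, y, z in degrees. A call has 1 to 12 rows; each row is the pose to reach, as a shift and turn from the pose measured when the call began; what a row does not reach only later rows make up. A row lasts 1/10 s, in which the tool goes at most 50 mm and 8.59 degrees, less where a joint would pass 70% of its speed; a pose out of reach is approached as far as the arm can. A call with a gripper value outside its range is refused whole. "grip" is the opening, from 0 (shut) to 1 (fully open), set as the call begins (left out, the last holds). The fingers move at their own pace and stop on an object; "squeeze" is the grip in N (left out, the last holds). Time passes only in rows, so rows that repeat a pose let the fingers close. It gives the time, the measured TCP pose, the force and the opening at its end, in the units of the state.
- arm.observe(): the state, without advancing time (a new reading comes with each control period).
- arm.get_image(name): name is "scene" or "side" or "wrist"; returns a dict with "frame" (420x560x3 uint8, blue, green, red), "fx", "fy", "cx", "cy" (pixels), "position" and "rotation" of the camera in the world. Camera axes: x right, y down, z forward; pixel columns grow to the right and rows downward; lengths in m; the calibration is good to about 2 mm. A picture is of the moment at which its call begins. There is no depth.
- arm.sign_off(): hands the job in, once; it reports no verdict.
Trained networks look in a picture, given as the dict that the camera call returned (one of the last four; its "shot" number tells which), for a name from the list of things; names that differ only in an ending like _2 or _b are one class to them, and where a whole thing is asked for, a point or a joint stands for the part that bears it (a point fixed in the world has none). Each returns a list of dicts, best first, with "score" (0 to 1); they miss things now and then, are a little off and sometimes report something else, mostly with a low value. They report only what shows in the picture. A call takes as long as a camera call.
- arm.search_frame(picture, query): "at" ([column, row] in pixels, amid what is visible of it).
- arm.trace(picture, query): "pixels" (420x560 bool, what is visible of it) and "at" ([column, row] in pixels, amid what is visible of it).
The state is a dict: "clock": time; "joints": joint angles; "dq": joint speeds; "joint_efforts": joint torques, N m; "position": TCP position; "ee_rot": TCP orientation; "force": force on the tool from outside, world axes, zero at the start; "ft_torque": the same for the moment, N m; "width": opening from 0.0 (shut) to 1.0 (fully open).
Only numpy, scipy, OpenCV 4.12 (cv2) and the standard library are available. Lean on these libraries where they do the work, as an engineer would, in place of code of your own. Each camera call takes 0.05 s, during which the arm holds its last target.

TASK

Slide the blue clamp jaw by its red handle fully back from the small desiccator so that its lip no longer covers the lid. Then grip the blue knob, pull the lid up until its sticky seal breaks, without letting it fly up, then hold it level and still straight above the pot, about 2 cm open. Finish while still holding the lid there, with nothing but the gripper carrying it, and leave the other things on the bench where they are.

Things in the scene. Friction and masses are not known exactly. Their poses are not given: they have to be found in the camera images.
- clamp_base: grey clamp stand, fixed to the bench; origin on the bench under the centre of the clear pot, z up. Foot plate 12 mm thick, from y = +83 to -226 mm in its own axes. The blue jaw stands on the pot's own -y side and opens along the stand's own -y axis. The fixed jaw at +y stays below the pot's flange. An end block, 52 mm high, is at y = -200 to -216 mm
- jaw (a joint): travel of the blue jaw in m: 0 closed, 0.04 fully back at its stop; starts at 0 to 0.004. Slides along the stand's own -y with about 4 N of friction, stays where left. Closed, its lip (50 mm wide, top 117 mm above the bench) lies 2 mm above the outer 12 mm of the lid's flange and stops the lid from rising; it is clear of the lid from 0.015 on
- jaw_handle (a point): point to grip on the jaw's red upright handle, 138 mm above the bench, 17 mm under the handle's top. The handle is a plate 14 mm thick along the slide (own y), 50 mm wide across it (own x); axes as the stand's. On the pot side, 39 mm of free gap to the jaw's upright, which with its lip reaches 117 mm above the bench; carriage top at 48 mm
- knob (a point): centre of the lid's upright blue cylindrical knob, 32 mm in diameter, to be gripped from above; it reaches 17 mm below this point (to the top of the lid) and 18 mm above it. It is 64 mm above the lid's sealing face; z is the lid's axis
- lid_rim (a point): centre of the lid's flat lower sealing face (lid axes, z up), 64 mm under the knob centre
- pot_rim (a point): centre of the pot's flat upper rim, 97 mm above the bench, axes as the stand's; the lid's opening is the height of lid_rim above this point
- timer: white square countdown timer lying flat, 65x65x18 mm; bystander, loose, origin at the centre of its underside
- screwdriver: red-handled screwdriver lying flat, 187 mm long; bystander, loose, origin at the centre of its underside
- low_jar: white low screw-cap jar, 69 mm across, 75 mm high; bystander, loose, origin at the centre of its underside
- green_cap_bottle: white bottle with green cap, 69 mm across, 124 mm high; bystander, loose, origin at the centre of its underside
- grey_tin: plain grey lidded tin, 71 mm across, 68 mm high; bystander, loose, origin at the centre of its underside
- orange_box: small orange carton, 51x62x36 mm; bystander, loose, origin at the centre of its underside
- lid: the loose round clear lid, 150 mm across, about 0.25 to 0.5 kg; origin at the centre of its sealing face. A plug 100 mm across reaches 15 mm below that face into the pot's black sticky seal, which resists an upward pull up to a peak of about 9 to 14 N besides the lid's weight, yields within the first 4 mm of lift and then lets go for good

How it is judged:
On the way, in this order (a step that is already met when the one before it is completed fails the run):
1. the jaw is fully back while the lid still sits sealed on the pot (value of joint jaw above 0.033 m and z of lid_rim in the frame of pot_rim below 0.003 m), for 0.2 s.
2. the seal is broken: the lid has come more than 8 mm off the rim, carried by the fingers (z of lid_rim in the frame of pot_rim above 0.008 m and contact force between the fingers and lid above 2 N), for 0.2 s.
At the end, for the whole second after the job is handed in: The jaw is at least 33 mm back (of 40); the gripper holds the lid still, its sealing face 13 to 35 mm above the pot's rim, within 20 mm of straight above the pot and within 8 degrees of level, not resting on the pot or the clamp (under 1 N) (value of joint jaw above 0.033 m and z of lid_rim in the frame of pot_rim between 0.013 and 0.035 m and horizontal distance between lid_rim and pot_rim below 0.02 m and angle between lid_rim's own z axis and vertical below 0.14 rad and contact force between the fingers and lid above 2 N and contact force between lid and clamp_base below 1 N and linear speed of lid below 0.02 m/s); the arm keeps its last pose, push and grip.
It fails at once if the lid flew or was lifted more than 60 mm off the pot (z of lid_rim in the frame of pot_rim above 0.06 m).
It fails at once if a bystander was shifted by more than 30 mm (distance of any of timer, screwdriver, low_jar, green_cap_bottle, grey_tin, orange_box from where it was at the start of the episode above 0.03 m).
It also fails if it takes over 40 s, if anything falls off the work surface, if the arm or the gripper's body presses on something with over 40 N, if the wrist force passes 120 N, or if a joint passes its speed limit or range.

## Working session

There is one attempt and no reset: what is moved stays moved. The work goes in short steps, Python scripts to look and compute and a tool call to move; the robot and the scene stay as the last step left them, time stands still between calls to the robot, and variables do not carry over. Pictures are saved under pics/ and viewed, and the job is handed in when it is done.

Besides the shell and the picture viewer there is one more tool, called after ">>>" as name(argument=value, ...) on one line, values as JSON. servo_tool: Moves the arm, as the interface text tells. Its arguments: {"type":"object","properties":{"plan":{"type":"array","items":{"type":"array"}},"grip":{"type":"number"},"squeeze":{"type":"number"}},"required":["plan"]}

```bash
mkdir -p pics
cat > h.py <<'E'
import numpy as np, cv2
from cell import arm
def ray(p,px):
    d=np.array([(px[0]-p["cx"])/p["fx"],(px[1]-p["cy"])/p["fy"],1.0]); d=np.array(p["rotation"])@d
    return np.array(p["position"]),d/np.linalg.norm(d)
def atz(p,px,z):
    o,d=ray(p,px); return o+d*(z-o[2])/d[2]
def proj(p,X):
    c=np.array(p["rotation"]).T@(np.array(X)-np.array(p["position"]))
    return np.array([p["cx"]+p["fx"]*c[0]/c[2],p["cy"]+p["fy"]*c[1]/c[2]])
def tri(l):
    A=np.zeros((3,3));b=np.zeros(3)
    for o,d in l:
        M=np.eye(3)-np.outer(d,d);A+=M;b+=M@o
    X=np.linalg.solve(A,b); return X,[np.linalg.norm((np.eye(3)-np.outer(d,d))@(X-o)) for o,d in l]
E
python3 - <<'E'
from h import *
s=arm.observe();print({k:np.round(v,3) for k,v in s.items()})
ps={}
for n in["scene","side","wrist"]:
    p=arm.get_image(n);ps[n]=p;cv2.imwrite(f"pics/{n}0.png",p["frame"]);print(n,np.round(p["position"],3),p["fx"])
    for q in["jaw_handle","knob","jaw","lid_rim","pot_rim"]:
        try:print(q,[(np.round(r["at"],1),round(r["score"],2)) for r in arm.search_frame(p,q)[:3]])
        except Exception as e:print(q,e)
E
```

```text
{'clock': np.float64(0.0), 'joints': array([ 1.031,  0.435,  0.025,  1.574, -0.012,  1.134, -0.075]), 'dq': array([-0.   , -0.   ,  0.001,  0.001,  0.   ,  0.003,  0.001]), 'joint_efforts': array([ 1.0000e-03, -6.6784e+01,  9.8500e-01, -3.1445e+01, -6.1000e-02,
        4.3000e-02,  0.0000e+00]), 'position': array([ 0.264, -0.566,  0.196]), 'ee_rot': array([ 1.98 ,  0.441, -1.981]), 'force': array([-0.342,  0.615,  0.954]), 'ft_torque': array([-0.057,  0.032, -0.011]), 'width': np.float64(1.0)}
scene [0.09  1.016 0.755] 429.8564882891998
jaw_handle [(array([331.1, 169.7]), 0.5)]
knob [(array([332.9, 197.1]), 0.62), (array([215.2, 328.3]), 0.47)]
jaw [(array([325.9, 170. ]), 0.86)]
lid_rim [(array([332.5, 197.4]), 0.87)]
pot_rim [(array([330.1, 220.4]), 0.65)]
side [ 0.504 -0.759  0.769] 417.4680940086098
jaw_handle [(array([287.1, 302.4]), 0.87)]
knob [(array([260.6, 257.8]), 0.65)]
jaw [(array([286.1, 303.6]), 0.69)]
lid_rim [(array([258.9, 256.4]), 0.62)]
pot_rim [(array([285.9, 312. ]), 0.87), (array([323.5, 163.6]), 0.21)]
wrist [ 0.337 -0.533  0.385] 356.13407987228277
jaw_handle []
knob []
jaw []
lid_rim []
pot_rim []
```

View pics/scene0.png

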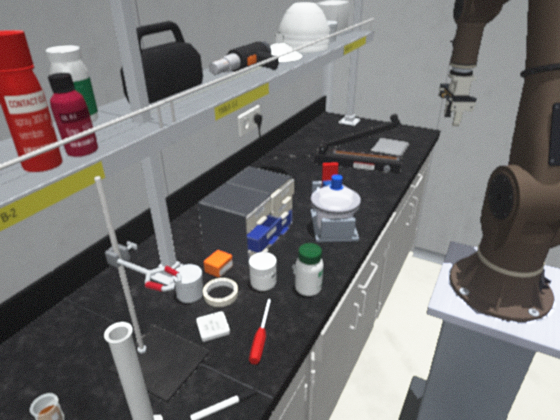

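View pics/side0.png

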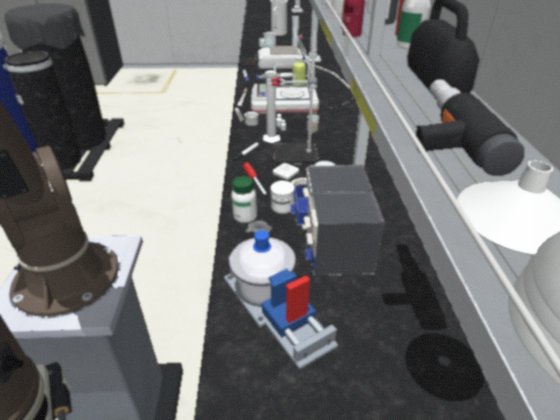

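The clamp is centred at about (262,260) in the side view. The blue knob is near (262,241) and the red handle near (297,300), with the jaw opening toward the lower right. In the scene view the knob is near (337,183) and the handle near (330,171). The next step is to measure both by colour segmentation.

Run:
```python
from h import *
P={}
for n,b in [("scene",(300,150,370,250)),("side",(215,220,345,370))]:
    p=arm.get_image(n);P[n]=p;x0,y0,x1,y1=b
    f=p["frame"][y0:y1,x0:x1]
    cv2.imwrite(f"pics/{n}_c.png",cv2.resize(f,None,fx=4,fy=4,interpolation=cv2.INTER_CUBIC))
    h=cv2.cvtColor(f,cv2.COLOR_BGR2HSV)
    for c,m in [("red",((h[...,0]<8)|(h[...,0]>172))&(h[...,1]>170)&(h[...,2]>80)),("blue",(h[...,0]>100)&(h[...,0]<128)&(h[...,1]>150)&(h[...,2]>60))]:
        k,l,st,ce=cv2.connectedComponentsWithStats(m.astype(np.uint8))
        for i in range(1,k):
            if st[i,4]>15:print(n,c,st[i][:4]+[x0,y0,0,0],st[i,4],np.round(ce[i]+[x0,y0],1))
    for q in["knob","jaw_handle"]:
        for r in arm.trace(p,q)[:2]:
            ys,xs=np.nonzero(r["pixels"]);print(n,q,r["score"],xs.min(),xs.max(),ys.min(),ys.max(),r["at"])
```

```text
scene red [322 162  17  18] 227 [329.2 169.3]
scene blue [324 175  19  15] 173 [335.4 182.1]
scene knob 0.59 197 229 311 340 [213.8, 328.0]
scene jaw_handle 0.8 322 337 162 186 [331.3, 170.2]
side red [287 276  23  45] 762 [297.2 297.6]
side blue [254 231  16  21] 265 [261.3 241.2]
side blue [307 251   5   8] 23 [309.1 254.6]
side blue [263 271  44  64] 942 [279.2 302.3]
side blue [309 306   6   9] 36 [311.2 310.7]
side knob 0.58 229 294 229 284 [261.3, 258.5]
side jaw_handle 0.79 262 315 269 335 [286.6, 303.4]
```

View pics/side_c.png

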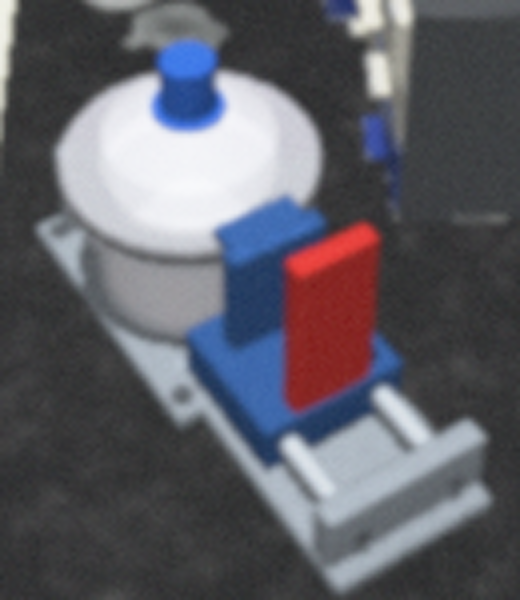

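View pics/scene_c.png

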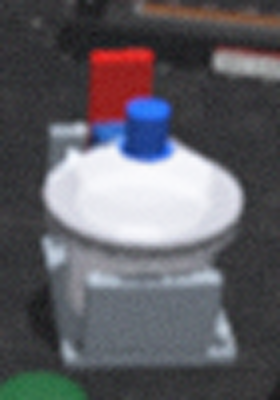

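Run:
```python
from h import *
s=arm.get_image("side");c=arm.get_image("scene")
S=lambda x,y:(215+(x+.5)/4-.5,220+(y+.5)/4-.5); C=lambda x,y:(300+(x+.5)/4-.5,150+(y+.5)/4-.5)
k1=S(188,60);k2=C(148,106)
print("knob top z.179",atz(s,k1,.179),atz(c,k2,.179),tri([ray(s,k1),ray(c,k2)]))
for n,q in [("backL",(285,262)),("frontL",(292,279)),("frontR",(380,240)),("backR",(362,222))]:print("handle",n,atz(s,S(*q),.155))
for n,q in [("endblock top L",(320,530)),("endblock top R",(487,432)),("endblk back L",(318,505)),("endblk back R",(470,420))]:print(n,atz(s,S(*q),.052))
for q in [(338,592),(38,228),(492,498)]: print("foot",atz(s,S(*q),.012 if q[1]<500 else 0.012))
h=C(122,52);print("scene handle top",atz(c,h,.155), atz(c,C(90,52),.155),atz(c,C(153,52),.155))
```

```text
Traceback (most recent call last):
  File "h.py", line 7, in atz
    o,d=ray(p,px); return o+d*(z-o[2])/d[2]
                                       ~^^^
IndexError: invalid index to scalar variable.
```

```bash
sed -i 's/np.array(p\["rotation"\])/Rm(p)/g; 2a from scipy.spatial.transform import Rotation as R\ndef Rm(p): return R.from_rotvec(p["rotation"]).as_matrix()' h.py
python3 - <<'E'
from h import *
s=arm.get_image("side");c=arm.get_image("scene");print(s["rotation"])
S=lambda x,y:(215+(x+.5)/4-.5,220+(y+.5)/4-.5); C=lambda x,y:(300+(x+.5)/4-.5,150+(y+.5)/4-.5)
k1=S(188,60);k2=C(148,106)
print("knob top z.179",atz(s,k1,.179),atz(c,k2,.179),tri([ray(s,k1),ray(c,k2)]))
for n,q in [("backL",(285,262)),("frontL",(292,279)),("frontR",(380,240)),("backR",(362,222))]:print("handle",n,atz(s,S(*q),.155))
for n,q in [("endblock top L",(320,530)),("endblock top R",(487,432)),("endblk back L",(318,505)),("endblk back R",(470,420))]:print(n,atz(s,S(*q),.052))
for q in [(338,592),(38,228),(492,498)]: print("foot",atz(s,S(*q),.012 if q[1]<500 else 0.012))
h=C(122,52);print("scene handle top",atz(c,h,.155), atz(c,C(90,52),.155),atz(c,C(153,52),.155))
E
```

```text
[-2.22279942  0.04748331 -0.03531003]
knob top z.179 [ 0.49261995 -0.06809997  0.179     ] [ 0.49254466 -0.06070715  0.179     ] (array([ 0.49331626, -0.06493406,  0.17664045]), [np.float64(0.0007893101607270286), np.float64(0.0007893101607271535)])
handle backL [ 0.53918687 -0.19460861  0.155     ]
handle frontL [ 0.54203469 -0.20581204  0.155     ]
handle frontR [ 0.58734511 -0.18176558  0.155     ]
handle backR [ 0.57943046 -0.16909619  0.155     ]
endblock top L [ 0.55341514 -0.27654751  0.052     ]
endblock top R [ 0.64397307 -0.22203115  0.052     ]
endblk back L [ 0.55337378 -0.26230059  0.052     ]
endblk back R [ 0.63619215 -0.21413051  0.052     ]
foot [ 0.56281988 -0.28548998  0.012     ]
foot [ 0.3959963  -0.02896227  0.012     ]
foot [ 0.64826367 -0.23406823  0.012     ]
scene handle top [ 0.56528992 -0.18646748  0.155     ] [ 0.58846268 -0.1743274   0.155     ] [ 0.54285052 -0.19822337  0.155     ]
```

Run:
```python
from h import *
s=arm.observe();M=R.from_rotvec(s["ee_rot"]).as_matrix();print(M.round(3))
y=M[:,1];a=np.degrees(np.arctan2(y[1],y[0]));print("tool y az",a)
yaw=29.5
for t in(90+yaw,yaw-90):print("turn",(t-a+180)%360-180)
p=arm.get_image("side")
for q in[(312,262),(316,272),(375,272),(308,168),(372,170),(380,213)]:print(q,atz(p,q,0).round(3),atz(p,q,.1).round(3),atz(p,q,.15).round(3))
k=np.array([.4930,-.0645]);ax=np.array([np.sin(np.radians(yaw)),-np.cos(np.radians(yaw))])
hc=np.array([.563,-.188]);print("d",(hc-k)@ax,"lat",np.cross(ax,hc-k))
print("shift handle",(np.r_[hc,.122]-s["position"])*100)
# silhouettes check
for n in("side","scene"):
    p=arm.get_image(n);f=p["frame"].copy()
    X=np.array([np.cos(np.radians(yaw)),np.sin(np.radians(yaw))])
    for z in(.155,):
        pts=[proj(p,np.r_[hc+u*X*.025+v*ax*.007,z]) for u,v in((1,1),(1,-1),(-1,-1),(-1,1))]
        f=cv2.resize(f,None,fx=4,fy=4,interpolation=cv2.INTER_CUBIC)
        cv2.polylines(f,[np.int32((np.array(pts)+.5)*4)],True,(0,255,0),1)
        for zz,rr in((.179,.016),(.097,.075)):
            pts=[proj(p,np.r_[k+rr*np.array([np.cos(t),np.sin(t)]),zz]) for t in np.linspace(0,6.28,60)]
            cv2.polylines(f,[np.int32((np.array(pts)+.5)*4)],True,(0,255,255),1)
    b=(300,150,370,250) if n=="scene" else (215,220,345,370)
    cv2.imwrite(f"pics/ov_{n}.png",f[b[1]*4:b[3]*4,b[0]*4:b[2]*4])
```

```text
[[-0.     0.423 -0.906]
 [-0.    -0.906 -0.423]
 [-1.     0.     0.   ]]
tool y az -64.97990250193303
turn -175.520097498067
turn 4.479902501933026
(312, 262) [0.621 0.026 0.   ] [ 0.605 -0.076  0.1  ] [ 0.598 -0.127  0.15 ]
(316, 272) [ 0.627 -0.01   0.   ] [ 0.611 -0.108  0.1  ] [ 0.603 -0.156  0.15 ]
(375, 272) [ 0.778 -0.016  0.   ] [ 0.742 -0.113  0.1  ] [ 0.725 -0.161  0.15 ]
(308, 168) [0.654 0.496 0.   ] [0.634 0.333 0.1  ] [0.624 0.251 0.15 ]
(372, 170) [0.877 0.475 0.   ] [0.828 0.315 0.1  ] [0.804 0.234 0.15 ]
(380, 213) [0.848 0.229 0.   ] [0.803 0.101 0.1  ] [0.781 0.036 0.15 ]
d 0.1419585776558203 lat 0.00011058904301474576
shift handle [29.86493559 37.83539981 -7.46429924]<stdin>:9: DeprecationWarning: Arrays of 2-dimensional vectors are deprecated. Use arrays of 3-dimensional vectors instead. (deprecated in NumPy 2.0)
```

View pics/ov_side.png

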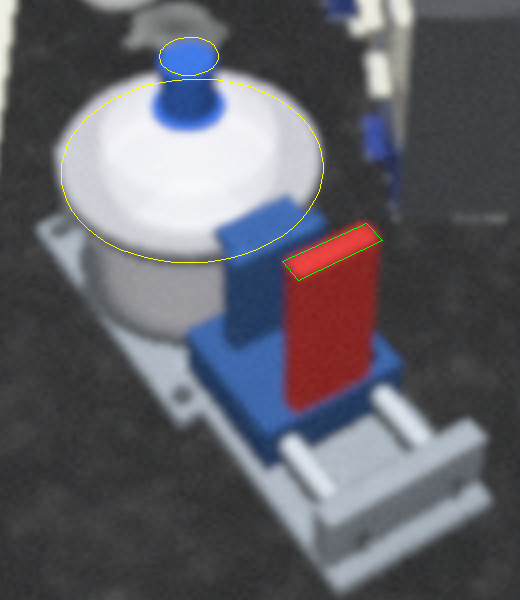

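View pics/ov_scene.png

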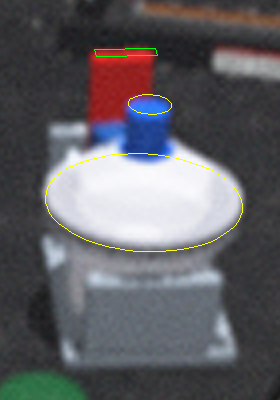

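The overlay fits: the green handle-top outline and the yellow knob and rim circles land within about 3 mm in both views. Now I'll move above the handle with the fingers half open.

>>> servo_tool(plan=[[[2,3,1],[0,0,0]],[[5,7,2],[0,0,1]],[[8,11,3],[0,0,2]],[[11,15,3],[0,0,3]],[[14,19,3],[0,0,4]],[[17,23,3],[0,0,4.5]],[[20,27,3],[0,0,4.5]],[[23,30,3],[0,0,4.5]],[[26,33,3],[0,0,4.5]],[[28.5,36,3],[0,0,4.5]],[[29.9,37.8,3],[0,0,4.5]],[[29.9,37.8,2],[0,0,4.5]]], grip=0.55)

```text
clock: 2.75
position: [0.5665, -0.184, 0.2175]
ee_rot: [1.932, 0.515, -1.925]
force: [0.1, -0.3, -0.1]
width: 0.547
```

Run:
```python
from h import *
p=arm.get_image("wrist");cv2.imwrite("pics/w1.png",p["frame"])
s=arm.observe();print(s["position"],s["ee_rot"],s["dq"].round(3))
M=R.from_rotvec(s["ee_rot"]).as_matrix();print(M.round(3))
f=p["frame"];h=cv2.cvtColor(f,cv2.COLOR_BGR2HSV)
for n,X in(("hc",[.563,-.188,.155]),("knob",[.493,-.0645,.179])):print(n,proj(p,X))
for q in("knob","jaw_handle"):print(q,[(r["at"],round(r["score"],2)) for r in arm.search_frame(p,q)[:2]])
```

```text
[ 0.56383121 -0.1863276   0.21492454] [ 1.92962757  0.51322885 -1.93098994] [ 0.038 -0.003  0.043  0.023  0.008  0.037  0.017]
[[-0.001  0.496 -0.868]
 [ 0.001 -0.868 -0.496]
 [-1.    -0.001  0.   ]]
hc [284.28018844 215.89622849]
knob [ 75.06547505 225.97945019]
knob [([114.9, 193.3], 0.6)]
jaw_handle [([247.0, 189.0], 0.79)]
```

View pics/w1.png

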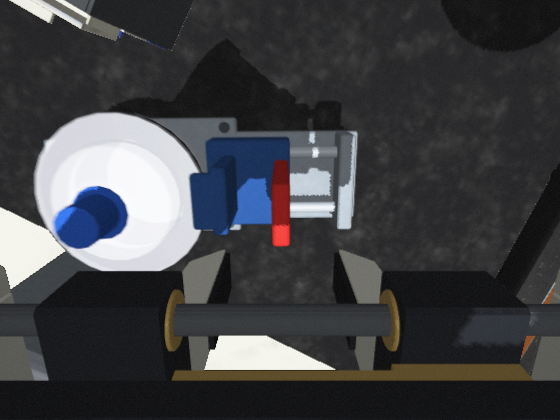

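The wrist picture shows the handle top centred near (281,210) against a prediction of (284,216), and the knob top at (75,226), which matches its prediction. I'll descend over the handle.

>>> servo_tool(plan=[[[-0.1,-0.1,-1],[0,0,0]],[[-0.1,-0.1,-3],[0,0,0]],[[-0.1,-0.1,-5],[0,0,0]],[[-0.1,-0.1,-7],[0,0,0]],[[-0.1,-0.1,-8.5],[0,0,0]],[[-0.1,-0.1,-9.2],[0,0,0]],[[-0.1,-0.1,-9.2],[0,0,0]],[[-0.1,-0.1,-9.2],[0,0,0]]])

```text
clock: 3.7
position: [0.5614, -0.1908, 0.1243]
ee_rot: [1.931, 0.507, -1.934]
force: [-0.3, 0.7, -0.2]
width: 0.551
```

>>> servo_tool(plan=[[[0,0,0],[0,0,0]],[[0,0,0],[0,0,0]],[[0,0,0],[0,0,0]],[[0,0,0],[0,0,0]],[[0,0,0],[0,0,0]],[[0,0,0],[0,0,0]]], grip=0, squeeze=25)

```text
clock: 4.3
position: [0.562, -0.1906, 0.1253]
ee_rot: [1.932, 0.507, -1.933]
force: [-0.1, 0.9, 5.6]
width: 0.075
```

The width of 0.075 (7 mm) disagrees with the 14 mm plate, so I'll look.

Run:
```python
from h import *
p=arm.get_image("wrist");cv2.imwrite("pics/w2.png",p["frame"])
p=arm.get_image("side");cv2.imwrite("pics/s2.png",cv2.resize(p["frame"][200:350,200:350],None,fx=4,fy=4,interpolation=cv2.INTER_CUBIC))
s=arm.observe();print(s["position"],s["width"],s["force"])
```

```text
[ 0.56234069 -0.19101149  0.12527002] 0.018399949207993604 [-0.24755896  0.21553548  5.00583908]
```

View pics/w2.png

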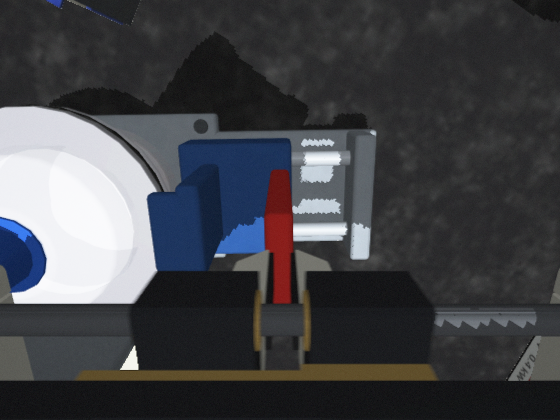

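View pics/s2.png

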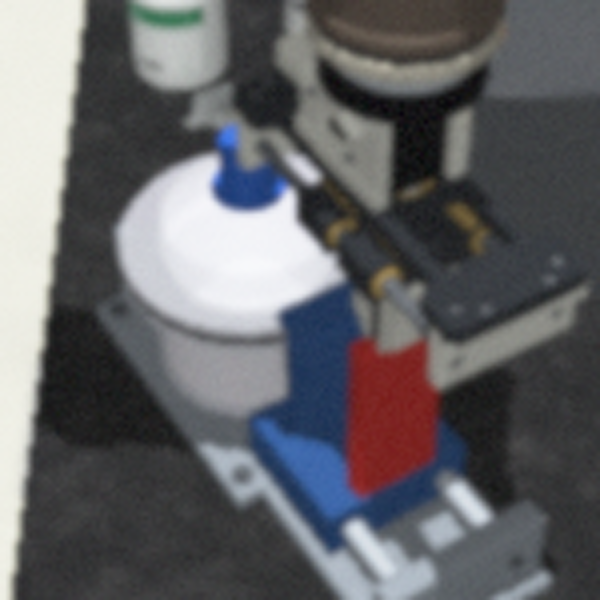

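The red plate does pass between the fingers (columns 270–295 at row 270), so the width reading seems to be off. I'll pull slowly along the slide and check whether the jaw follows.

>>> servo_tool(plan=[[[0.1,-0.2,0],[0,0,0]],[[0.25,-0.45,0],[0,0,0]],[[0.5,-0.85,0],[0,0,0]],[[0.75,-1.3,0],[0,0,0]],[[0.75,-1.3,0],[0,0,0]]])

```text
clock: 4.9
position: [0.57, -0.2053, 0.125]
ee_rot: [1.933, 0.505, -1.933]
force: [0.6, 0.0, 0.5]
width: 0.009
```

Run:
```python
from h import *
p=arm.get_image("wrist");cv2.imwrite("pics/w3.png",p["frame"])
p=arm.get_image("side");cv2.imwrite("pics/s3.png",cv2.resize(p["frame"][200:350,200:350],None,fx=4,fy=4,interpolation=cv2.INTER_CUBIC))
s=arm.observe();print(s["position"],s["width"],s["force"])
```

```text
[ 0.56975707 -0.20424788  0.12503947] 0.0009239293532109401 [ 0.00300322 -0.25710484  0.3025706 ]
```

View pics/s3.png

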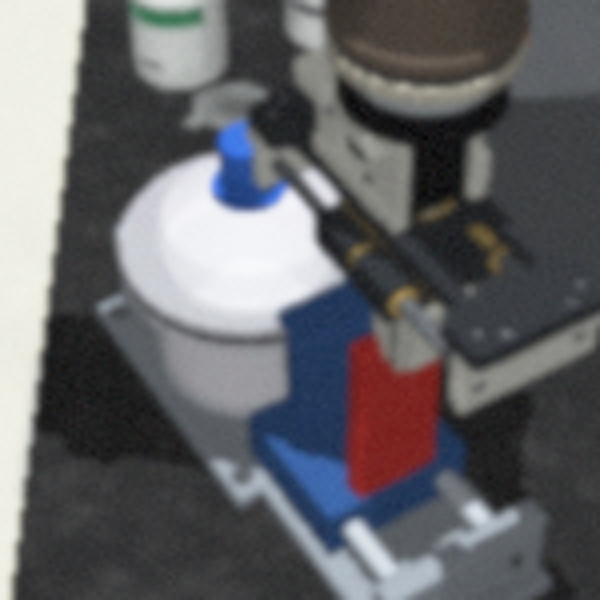

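View pics/w3.png

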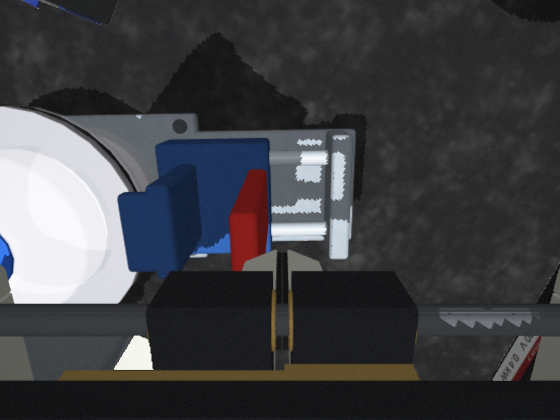

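The jaw did not move and the fingers shut fully, so the grip missed the plate. I'll overlay the handle model and the TCP on the pictures to find the error.

```bash
cat >> h.py <<'E'
def box(p,f,hc,yaw=29.5,sc=1,jaw=0):
    X=np.array([np.cos(np.radians(yaw)),np.sin(np.radians(yaw))]);ax=np.array([X[1],-X[0]])
    for z,col in((.155,(0,255,0)),(.048,(255,255,0))):
        pts=[proj(p,np.r_[np.array(hc)+u*X*.025+v*ax*.007,z]) for u,v in((1,1),(1,-1),(-1,-1),(-1,1))]
        cv2.polylines(f,[np.int32((np.array(pts)+.5)*sc)],True,col,1)
E
python3 - <<'E'
from h import *
s=arm.observe();T=np.array(s["position"])
p=arm.get_image("wrist");f=p["frame"].copy();box(p,f,(.563,-.188));print(p["position"],proj(p,T),proj(p,T+[0,0,.019]))
cv2.circle(f,tuple(np.int32(proj(p,T))),3,(255,0,255),1);cv2.imwrite("pics/w4.png",f)
for n,b in(("side",(200,200,350,350)),("scene",(290,140,390,240))):
    p=arm.get_image(n);f=cv2.resize(p["frame"],None,fx=4,fy=4,interpolation=cv2.INTER_CUBIC);box(p,f,(.563,-.188),sc=4)
    for z in(0,.019):cv2.circle(f,tuple(np.int32(4*proj(p,T+[0,0,z]))),5,(255,0,255),1)
    cv2.imwrite(f"pics/{n}4.png",f[b[1]*4:b[3]*4,b[0]*4:b[2]*4])
E
```

```text
[ 0.63905886 -0.16470756  0.31309421] [281.96372114 242.27140988] [282.03394203 256.60323244]
```

View pics/w4.png

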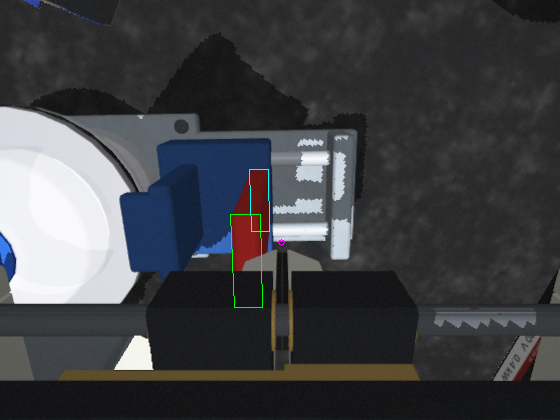

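View pics/side4.png

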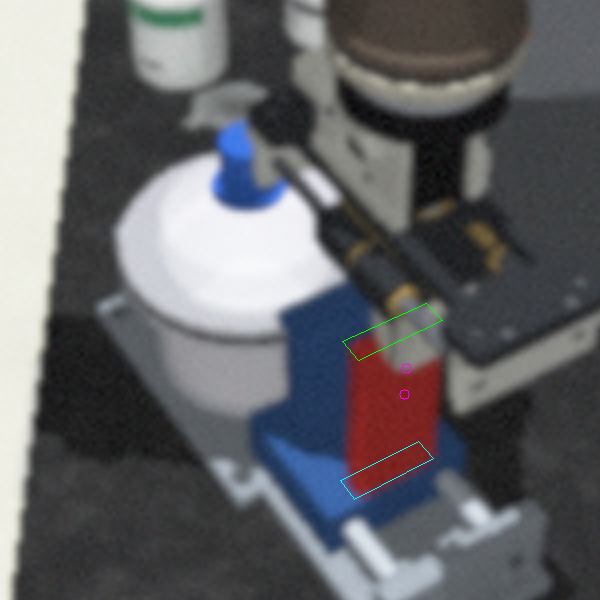

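View pics/scene4.png

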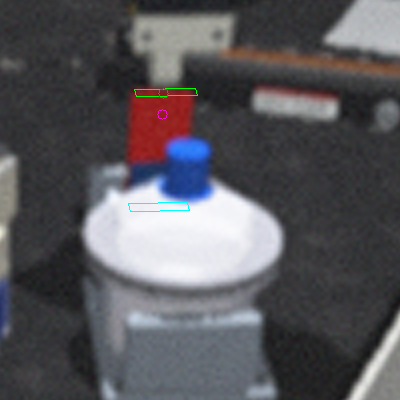

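```bash
python3 - <<'E'
from h import *
s=arm.observe();T=np.array(s["position"]);M=R.from_rotvec(s["ee_rot"]).as_matrix()
p=arm.get_image("wrist")
o=M.T@(np.array(p["position"])-T);print("cam in tool",o.round(4))
def rt(q):
    _,d=ray(p,q);return M.T@d
for a,b,w in(((225,252),(338,252),.0506),):
    da,db=rt(a),rt(b);t=w/abs(da[1]/da[0]*1-db[1]/db[0]) # same x plane
    print("tip in tool",(o+da/da[0]*t).round(4),(o+db/db[0]*t).round(4))
d=rt((282,249));
for x in(0,-.01,-.02,-.03,-.04):print(x,(o+d/d[0]*(x-o[0])).round(4))
E
python3 - <<'E'
import cv2
f=cv2.imread("pics/w3.png")[220:330,200:360];cv2.imwrite("pics/w3z.png",cv2.resize(f,None,fx=4,fy=4,interpolation=cv2.INTER_CUBIC))
E
```

```text
cam in tool [-0.1881 -0.0002 -0.0797]
tip in tool [-0.0419 -0.0256 -0.0131] [-0.0419  0.025  -0.0131]
0 [ 0.     -0.      0.0042]
-0.01 [-0.01   -0.     -0.0003]
-0.02 [-0.02   -0.     -0.0048]
-0.03 [-0.03   -0.     -0.0092]
-0.04 [-0.04   -0.     -0.0137]
```

View pics/w3z.png

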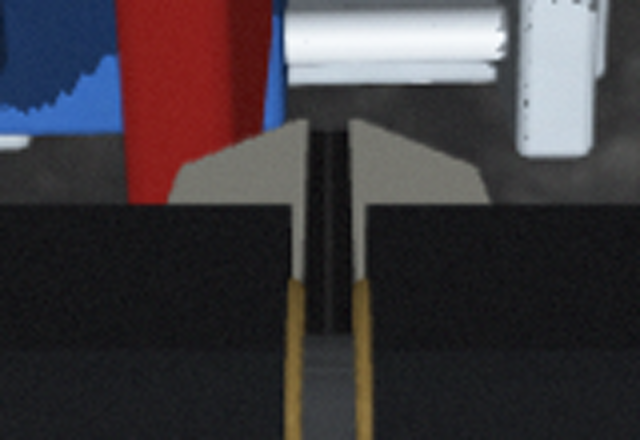

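The handle model fits every view. However, the finger geometry in the wrist view and the missed grip both show that the real tips end about 30 mm behind the reported TCP, so they closed just above the handle top at 155 mm. I'll rise, re-centre, open and go about 2 cm lower.

>>> servo_tool(plan=[[[0,0,1],[0,0,0]],[[0,0,2.5],[0,0,0]],[[-0.3,0.8,2.5],[0,0,0]],[[-0.7,1.7,2.5],[0,0,0]],[[-0.7,1.7,2.5],[0,0,0]],[[-0.7,1.7,2.5],[0,0,0]],[[-0.7,1.7,2.5],[0,0,0]]], grip=0.55)

```text
clock: 5.9
position: [0.5625, -0.1869, 0.1499]
ee_rot: [1.932, 0.507, -1.933]
force: [-0.7, -0.2, 0.6]
width: 0.535
```

Run:
```python
from h import *
s=arm.observe();T=np.array(s["position"]);print(T,s["width"],s["force"])
p=arm.get_image("wrist");f=p["frame"].copy();box(p,f,(.563,-.188));cv2.imwrite("pics/w5.png",f)
```

```text
[ 0.5625005  -0.18692385  0.14985424] 0.5349426014888635 [-0.7490411  -0.18513965  0.63227711]
```

View pics/w5.png

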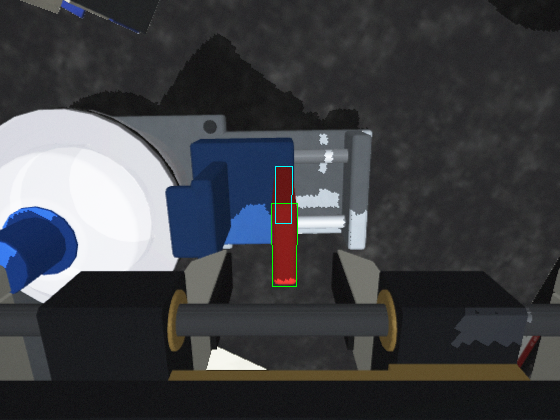

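The model box fits the handle, and the fingers straddle it (columns 232–338, handle at 284). I'll descend.

>>> servo_tool(plan=[[[0,0,-1],[0,0,0]],[[0,0,-2],[0,0,0]],[[0,0,-3],[0,0,0]],[[0,0,-4],[0,0,0]],[[0,0,-4.4],[0,0,0]],[[0,0,-4.4],[0,0,0]],[[0,0,-4.4],[0,0,0]]])

```text
clock: 6.65
position: [0.5628, -0.1871, 0.106]
ee_rot: [1.932, 0.506, -1.933]
force: [0.5, -0.1, 0.4]
width: 0.552
```

>>> servo_tool(plan=[[[0,0,0],[0,0,0]],[[0,0,0],[0,0,0]],[[0,0,0],[0,0,0]],[[0,0,0],[0,0,0]],[[0,0,0],[0,0,0]],[[0,0,0],[0,0,0]],[[0,0,0],[0,0,0]]], grip=0, squeeze=25)

```text
clock: 7.35
position: [0.563, -0.1874, 0.1062]
ee_rot: [1.932, 0.506, -1.932]
force: [1.3, -1.2, -0.3]
width: 0.147
```

The width of 0.147 (13.5 mm) means the plate is held. Now I'll slide it back 4 cm.

>>> servo_tool(plan=[[[0.15,-0.25,0],[0,0,0]],[[0.4,-0.7,0],[0,0,0]],[[0.65,-1.15,0],[0,0,0]],[[0.9,-1.6,0],[0,0,0]],[[1.15,-2.05,0],[0,0,0]],[[1.4,-2.5,0],[0,0,0]],[[1.65,-2.95,0],[0,0,0]],[[1.85,-3.3,0],[0,0,0]],[[2,-3.55,0],[0,0,0]],[[2,-3.55,0],[0,0,0]]])

```text
clock: 8.35
position: [0.5812, -0.2186, 0.106]
ee_rot: [1.93, 0.515, -1.936]
force: [-11.7, 16.2, 12.5]
width: 0.152
```

Run:
```python
from h import *
s=arm.observe();T=np.array(s["position"]);print(T,s["width"],s["force"])
p=arm.get_image("wrist");cv2.imwrite("pics/w6.png",p["frame"])
p=arm.get_image("side");cv2.imwrite("pics/s6.png",cv2.resize(p["frame"][200:350,200:350],None,fx=4,fy=4,interpolation=cv2.INTER_CUBIC))
```

```text
[ 0.58120726 -0.2186315   0.10602363] 0.1516108785989304 [-11.66126507  16.22484295  12.48045794]
```

View pics/w6.png

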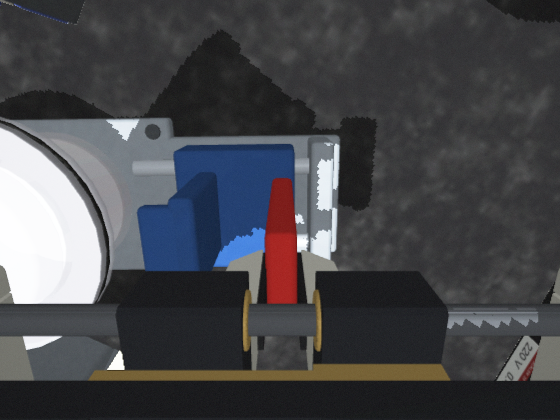

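View pics/s6.png

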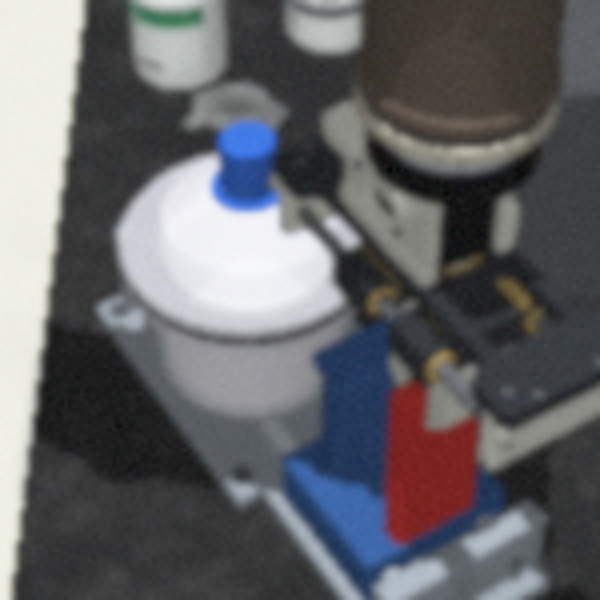

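The TCP went 37 mm and then met a firm 20 N, against 4 N of slide friction, so the jaw is at its stop. I'll release and rise.

>>> servo_tool(plan=[[[0,0,0],[0,0,0]],[[0,0,0],[0,0,0]],[[0,0,0],[0,0,0]],[[0,0,0],[0,0,0]],[[0,0,2],[0,0,0]],[[0,0,5],[0,0,0]],[[0,0,8],[0,0,0]],[[0,0,11],[0,0,0]],[[0,0,12],[0,0,0]],[[0,0,12],[0,0,0]]], grip=0.55)

```text
clock: 9.45
position: [0.5821, -0.2194, 0.2274]
ee_rot: [1.932, 0.512, -1.933]
force: [-0.7, -0.1, -1.0]
width: 0.55
```

Run:
```python
from h import *
s=arm.observe();T=np.array(s["position"]);print(T,s["width"],s["force"])
ax=np.array([np.sin(np.radians(29.5)),-np.cos(np.radians(29.5))])
p=arm.get_image("wrist");f=p["frame"].copy();box(p,f,np.array((.563,-.188))+.037*ax)
for c in((.493,-.0645),):
    pts=[proj(p,np.r_[np.array(c)+.016*np.array([np.cos(t),np.sin(t)]),.179]) for t in np.linspace(0,6.28,60)]
    cv2.polylines(f,[np.int32(pts)],True,(0,255,255),1)
cv2.imwrite("pics/w7.png",f)
print("to knob cm",(np.array([.493,-.0645])-T[:2])*100)
p=arm.get_image("side");cv2.imwrite("pics/s7.png",cv2.resize(p["frame"][200:350,200:350],None,fx=4,fy=4,interpolation=cv2.INTER_CUBIC))
```

```text
[ 0.58212772 -0.21937503  0.22744084] 0.5503079487836429 [-0.71546862 -0.07383799 -0.97100991]
to knob cm [-8.9127716  15.48750284]
```

View pics/w7.png

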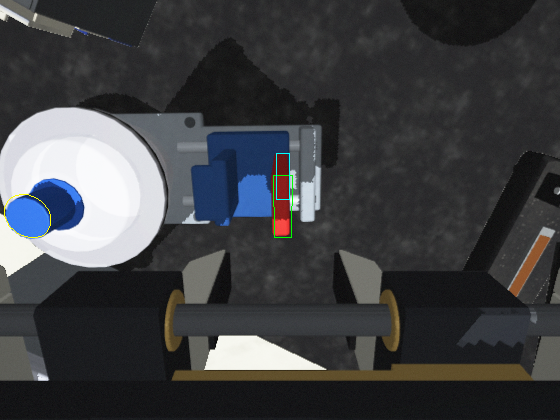

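View pics/s7.png

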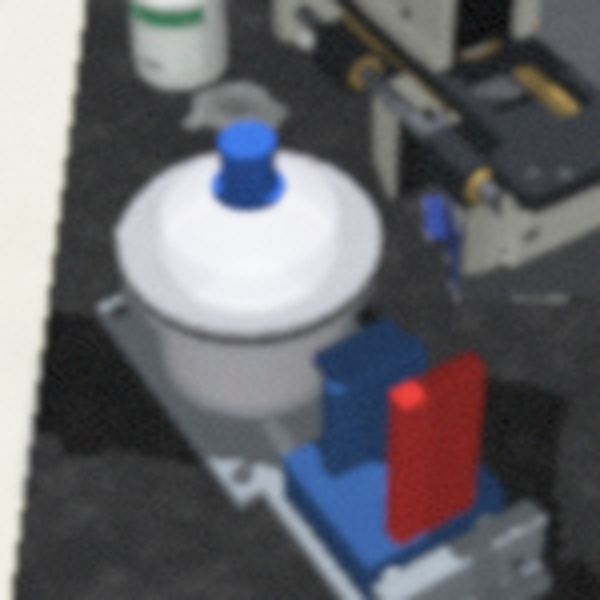

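The jaw is back 37 mm by the fitted box, the lip is clear, and the lid is still seated. The knob circle lands on the knob top at (27,216). I'll move over the knob.

>>> servo_tool(plan=[[[-1,1.8,0],[0,0,0]],[[-2.5,4.3,0],[0,0,0]],[[-4,7,0],[0,0,0]],[[-5.5,9.6,0],[0,0,0]],[[-7,12.2,0],[0,0,0]],[[-8.2,14.3,0],[0,0,0]],[[-8.9,15.4,0],[0,0,0]],[[-8.9,15.5,0],[0,0,0]],[[-8.9,15.5,-1],[0,0,0]],[[-8.9,15.5,-2],[0,0,0]],[[-8.9,15.5,-2],[0,0,0]]], grip=0.7)

```text
clock: 10.65
position: [0.4907, -0.0649, 0.2025]
ee_rot: [1.927, 0.515, -1.942]
force: [-0.4, -0.5, -0.3]
width: 0.701
```

Run:
```python
from h import *
s=arm.observe();T=np.array(s["position"]);print(T,s["width"],s["force"],R.from_rotvec(s["ee_rot"]).as_matrix()[:,0])
p=arm.get_image("wrist");f=p["frame"].copy()
for c in((.493,-.0645),):
    pts=[proj(p,np.r_[np.array(c)+.016*np.array([np.cos(t),np.sin(t)]),.179]) for t in np.linspace(0,6.28,60)]
    cv2.polylines(f,[np.int32(pts)],True,(0,255,255),1)
cv2.imwrite("pics/w8.png",f)
print("to knob cm",(np.array([.493,-.0645])-T[:2])*100)
```

```text
[ 0.49072646 -0.06489716  0.20253001] 0.7005319294336835 [-0.35128812 -0.47970046 -0.28001056] [-0.00858511  0.00355477 -0.99995683]
to knob cm [0.2273543  0.03971624]
```

View pics/w8.png

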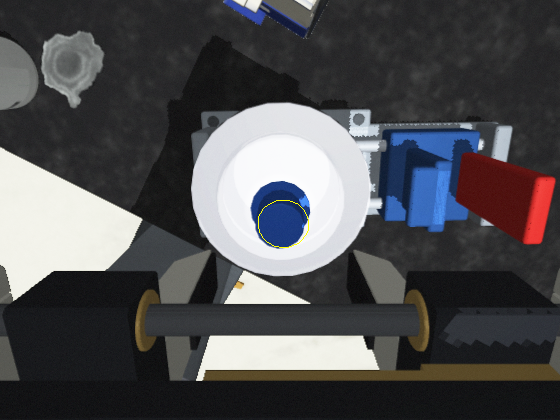

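The knob top at (282,222) matches the model, between the fingers. I'll descend.

>>> servo_tool(plan=[[[0.2,0.05,-1.5],[0,0,0]],[[0.2,0.05,-3],[0,0,0]],[[0.2,0.05,-4.5],[0,0,0]],[[0.2,0.05,-6],[0,0,0]],[[0.2,0.05,-7],[0,0,0]],[[0.2,0.05,-7.8],[0,0,0]],[[0.2,0.05,-7.8],[0,0,0]],[[0.2,0.05,-7.8],[0,0,0]]])

```text
clock: 11.5
position: [0.4934, -0.0642, 0.1257]
ee_rot: [1.928, 0.515, -1.94]
force: [0.2, -0.4, -1.2]
width: 0.702
```

Run:
```python
from h import *
s=arm.observe();T=np.array(s["position"]);print(T,s["width"],s["force"],R.from_rotvec(s["ee_rot"]).as_matrix()[:,0])
p=arm.get_image("wrist");cv2.imwrite("pics/w9.png",p["frame"])
p=arm.get_image("side");cv2.imwrite("pics/s9.png",cv2.resize(p["frame"][200:350,200:350],None,fx=4,fy=4,interpolation=cv2.INTER_CUBIC))
```

```text
[ 0.49342131 -0.0642331   0.12567545] 0.7021522651489575 [ 0.2197761  -0.44624507 -1.18880897] [-0.00726384  0.00359324 -0.99996716]
```

View pics/s9.png

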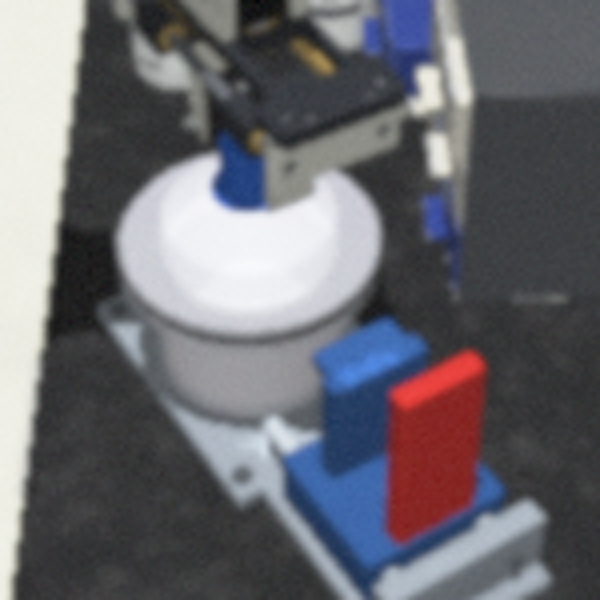

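View pics/w9.png

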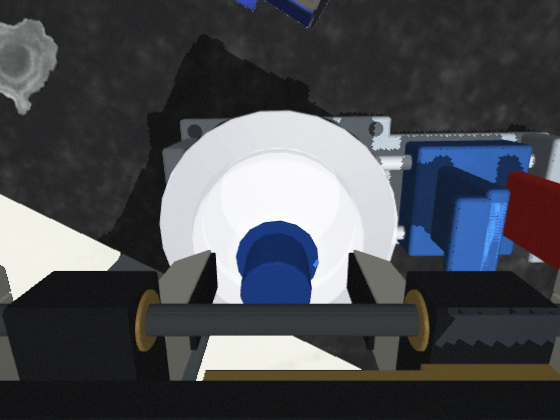

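The knob stands between the fingers (columns 240–313), so I'll grip it.

>>> servo_tool(plan=[[[0,0,0],[0,0,0]],[[0,0,0],[0,0,0]],[[0,0,0],[0,0,0]],[[0,0,0],[0,0,0]],[[0,0,0],[0,0,0]],[[0,0,0],[0,0,0]],[[0,0,0],[0,0,0]],[[0,0,0],[0,0,0]]], grip=0, squeeze=50)

```text
clock: 12.4
position: [0.493, -0.0631, 0.126]
ee_rot: [1.928, 0.516, -1.94]
force: [-3.8, 4.2, 4.1]
width: 0.335
```

The width of 0.335 (31 mm) means the knob is held. I'll pull up slowly.

>>> servo_tool(plan=[[[0,0,0.1],[0,0,0]],[[0,0,0.2],[0,0,0]],[[0,0,0.3],[0,0,0]],[[0,0,0.4],[0,0,0]],[[0,0,0.5],[0,0,0]],[[0,0,0.6],[0,0,0]],[[0,0,0.6],[0,0,0]]])

```text
clock: 13.1
position: [0.4931, -0.0628, 0.1326]
ee_rot: [1.928, 0.517, -1.94]
force: [-3.7, 3.2, -7.7]
width: 0.338
```

>>> servo_tool(plan=[[[0,0,0.1],[0,0,0]],[[0,0,0.2],[0,0,0]],[[0,0,0.3],[0,0,0]],[[0,0,0.4],[0,0,0]],[[0,0,0.5],[0,0,0]],[[0,0,0.5],[0,0,0]],[[0,0,0.5],[0,0,0]]])

```text
clock: 13.8
position: [0.4934, -0.063, 0.1378]
ee_rot: [1.929, 0.516, -1.94]
force: [-0.2, -0.2, -3.5]
width: 0.339
```

Run:
```python
from h import *
s=arm.observe();T=np.array(s["position"]);print(T,s["width"],s["force"],s["ft_torque"])
p=arm.get_image("wrist");cv2.imwrite("pics/w10.png",p["frame"])
p=arm.get_image("side");cv2.imwrite("pics/s10.png",cv2.resize(p["frame"][200:350,200:350],None,fx=4,fy=4,interpolation=cv2.INTER_CUBIC))
```

```text
[ 0.49342996 -0.06295676  0.13776902] 0.3391872105555526 [-0.20053071 -0.15037298 -3.53884794] [-0.01671539 -0.03381932  0.02691905]
```

View pics/s10.png

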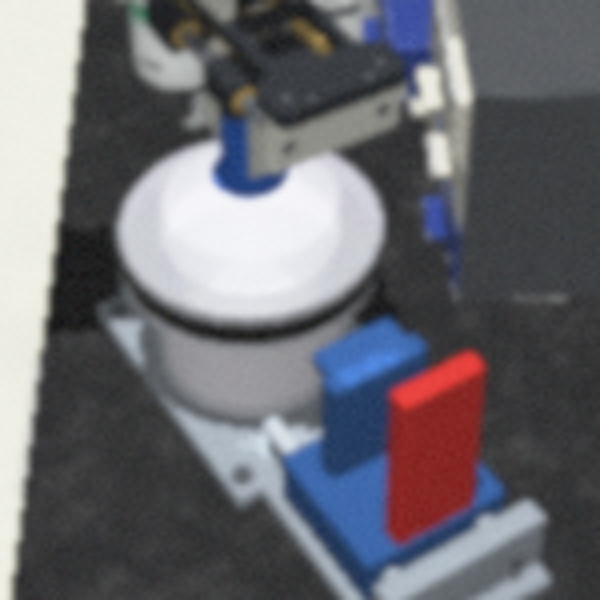

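View pics/w10.png

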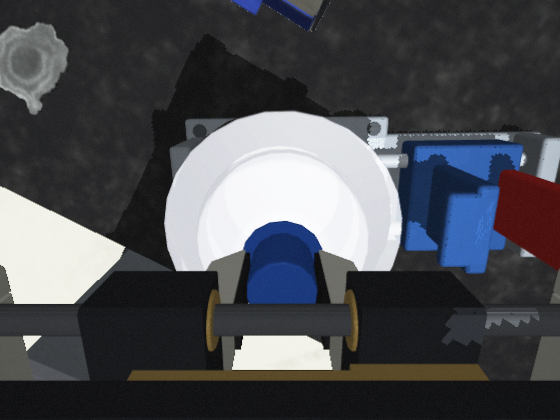

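The seal has let go: a dark gap shows under the lid (about 12 mm), and the wrist carries 3.5 N, which is the lid's weight. I'll raise it about 1 cm more.

>>> servo_tool(plan=[[[0,0,0.2],[0,0,0]],[[0,0,0.4],[0,0,0]],[[0,0,0.6],[0,0,0]],[[0,-0.1,0.8],[0,0,0]],[[0,-0.1,1.0],[0,0,0]],[[0,-0.1,1.0],[0,0,0]],[[0,-0.1,1.0],[0,0,0]],[[0,-0.1,1.0],[0,0,0]],[[0,-0.1,1.0],[0,0,0]]])

```text
clock: 14.8
position: [0.4932, -0.0639, 0.1475]
ee_rot: [1.928, 0.517, -1.94]
force: [-0.4, 0.2, -4.0]
width: 0.334
```

Run:
```python
from h import *
s=arm.observe();T=np.array(s["position"]);print(T,s["width"],s["force"],s["ft_torque"],abs(s["dq"]).max(),s["clock"])
k=np.array([.493,-.064])
for n,b in(("side",(200,200,350,350)),("scene",(290,140,390,240))):
    p=arm.get_image(n);f=cv2.resize(p["frame"],None,fx=4,fy=4,interpolation=cv2.INTER_CUBIC)
    for z,col in((.097,(0,255,0)),(.119,(0,255,255))):
        pts=[proj(p,np.r_[k+.075*np.array([np.cos(t),np.sin(t)]),z]) for t in np.linspace(0,6.28,60)]
        cv2.polylines(f,[np.int32((np.array(pts)+.5)*4)],True,col,1)
    cv2.imwrite(f"pics/{n}11.png",f[b[1]*4:b[3]*4,b[0]*4:b[2]*4])
```

```text
[ 0.49315806 -0.06391302  0.14752823] 0.3339856790443908 [-0.38920725  0.21797264 -3.98665713] [-0.00078572 -0.01306137  0.00120054] 0.0015332818196140735 14.8
```

View pics/side11.png

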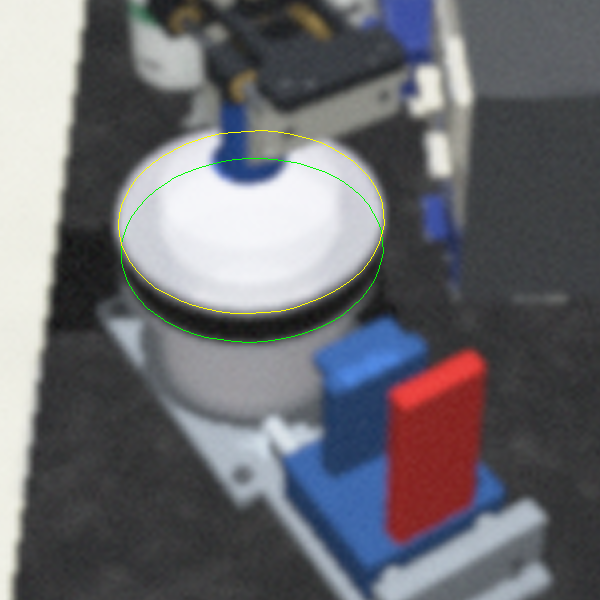

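View pics/scene11.png

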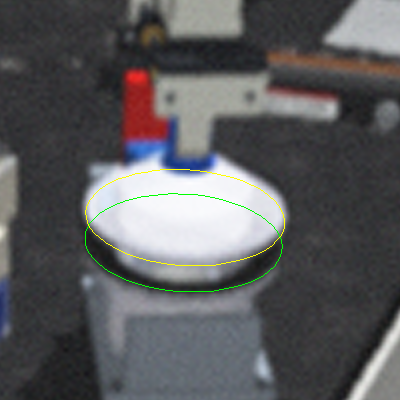

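In both views the lid's edge lies on the 22 mm circle (yellow), level and centred over the pot. The arm is still and the wrist carries 4 N. I'll hand in.

```bash
python3 -c "
from cell import arm
print(arm.sign_off())"
```

```text
the job is handed in; nothing more can be done
None
```

I slid the jaw back to its stop, gripped the knob, broke the seal with a slow pull and handed in while holding the lid about 2 cm above the pot. No verdict was reported.

**Last checks at 14.8 s:**
- **Jaw:** it travelled about 37 mm and then met a firm 20 N. The model box fitted the handle there, and the lip was clear of the lid.
- **Lid:** it was about 22 mm open and looked level and centred over the pot in both the side and scene views. The wrist carried about 4 N, the arm was still, and the knob was gripped at a width of 31 mm.
- **Bystanders:** the moves stayed clear of all of them, but I did not re-measure their positions.

**What disagreed:** the first grip on the handle missed. The real fingertips appear to end about 30 mm behind the reported TCP, so they shut just above the handle top and the jaw did not move. I re-gripped 2 cm lower, and the grip held at a width matching the 14 mm plate.

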